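Slide the cover over the crumb opening

ROBOT

A 6-joint arm with a two-finger parallel gripper is mounted at the origin on the work surface. World frame = base frame: x ahead of the robot, y to its left, z up, the work surface at z = 0. Lengths are in m, angles in degrees, forces in N, time in s.
With the tool pointing down it reaches from about 0.275 to 0.975 m from the base axis. Payload 8.4 kg.
Tool frame: the origin (TCP) lies midway between the tips of the shut fingers; the grasp point (between the pads) lies 19 mm behind it (ctrl.hold_point_z is the z of the grasp point in the tool frame, in m); z points along the fingers, y is the line along which they close (so a half turn about z gives the same grasp; the last joint's range is limited). The gripper opens to 92 mm and grips with 3 to 60 N. Pads are 20 mm wide; open, the fingers measure 128 mm over their backs; the gripper's body (75 mm by 189 mm) begins 69 mm behind the grasp point.
Start: joints at [66.383, 20.225, 93.587, -0, 66.188, -0.138], TCP at [0.249, 0.573, 0.215] pointing down, gripper open.
Joint ranges: [-150.9, 150.9], [-52.94, 120.26], [3.33, 152.33], [-74.26, 254.26], [0, 154.13], [-172.89, 172.89]. Speed limits (degrees/s): [127.2, 127.2, 159.86, 180, 180, 180].

INTERFACE

Orientations are given as a 3x3 rotation matrix whose columns are the frame's x, y, z axes.
In Python, from station import ctrl, optics gives the robot as it stands. The module is installed in compiled form; this text tells all that it offers.
- The arm moves only by the tool carry_out, never from a script. Its argument "rows" is a list of rows, each an object with "fingers": the closure, from -1 (fully open) to 1 (shut); "offset": the shift along the tool's x, y, z in mm, a list of three; "rot": the turn, a rotation vector about the tool's x, y, z in degrees, a list of three. A call has 1 to 5 rows; each row shifts and turns the commanded pose from where the row before left it, along the tool's axes as they then stand; what a row does not reach is not made up. A row lasts 1/10 s, in which the tool goes at most 50 mm and 8.59 degrees, less where a joint would pass 70% of its speed; a pose out of reach is approached as far as the arm can. A call is refused whole if a number of a shift passes 50 or a number of a turn 8.59, either way. A call with a gripper value outside its range is refused whole. The fingers move at their own pace and stop on an object; "newtons" is the grip in N (left out, the last holds). Time passes only in rows, so rows that do not move let the fingers close. It gives the time, the measured TCP pose, the force, the opening and the grip force at its end, in the units of the state.
- ctrl.get_obs(): the state, without advancing time (a new reading comes with each control period).
- optics.capture(name): name is "side" or "top" or "wrist"; returns the picture (420x560x3 uint8, blue, green, red); there is no depth.
- optics.get_calibration(name): a dict with "mtx" (3x3 intrinsics, pixels), "k1" (the pictures are not rectified: a ray, as slopes to the right and down, at radius r is drawn at 1 + k1 r^2 times it, then the intrinsics apply), "camera_from_world" (4x4, takes a point from world to camera coordinates). Camera axes: x right, y down, z forward; pixel columns grow to the right and rows downward; lengths in m; the calibration is good to about 2 mm. A picture is of the moment at which its call begins: read the wrist's pose just before it. get_calibration takes no time and is no camera call; for the wrist camera it gives the pose at the moment of the call.
- ctrl.finish_job(): hands the job in; it is judged then, once.
The state is a dict: "time": time; "joint_pos": joint angles; "qd": joint speeds; "effort": joint torques, N m; "eef_pos": TCP position; "tcp_rot": TCP orientation; "contact_force": force on the tool from outside, world axes, zero at the start; "ft_torque": the same for the moment, N m; "finger_gap": opening from 0.0 (shut) to 1.0 (fully open); "grip_force": force on a finger pad.
Only numpy, scipy, OpenCV 4.12 (cv2) and the standard library are available. Lean on these libraries where they do the work, as an engineer would, in place of code of your own. Each camera call takes 0.05 s, during which the arm holds its last target. There are 200 camera calls.

TASK

The sandwiches are made: close the square crumb opening in the white prep board. Press down on top of the large round metal cover and slide it along the board, always flat on it, until it lies centred over the opening and hides it all, then let go. Leave the small round cover and the stack of bread where they are.

Things in the scene. Friction and masses are not known exactly. Their poses are not given: they have to be found in the camera images.
- cover (a point): The cover to slide: a plain flat disc of grey metal, 150 mm across, 3 mm thick, about 140 g, lying on the white board left or right of the opening; too wide to grasp. Point: its centre, 1.5 mm above the board; z up, the yaw does not matter. It slides easily on the board (less friction than under fingertips): shut fingertips pressed on its centre with 5 to 15 N drag it along.
- opening (a point): Dark square hole, 80 x 80 mm, through a level white board (390 x 590 x 14 mm) on a flat red crate that is fixed. Point: its centre, level with the board's top, 90 mm above the table. x: across the board, roughly away from the robot; y: along the board, roughly to the left; z up. The disc reaches 18 mm past the hole's corners when centred; it bridges the hole and cannot fall in.
- small_plate: A bystander: a smaller flat disc of grey metal, 90 mm across, 3 mm thick, on the board on the other side of the opening; too small to cover it. The origin is the centre of its underside.
- bread_stack: A bystander: four stacked slices of toast bread, 96 x 96 mm, 50 mm high in all, on the far half of the board at the left or right. Origin: centre of its underside. (At the other end of the far half stands a white tub with a blue lid, 80 mm across and 70 mm high.)
Not all that is in view belongs to the job. Leave any green look-alike of the part that bears cover alone.

How it is judged:
By the outcome, as a careful person would: the job done as asked, in the order asked, and still so for the second after the job is handed in, with the robot touching nothing.
It also fails if it takes over 32 s, if anything falls off the work surface, if the arm or the gripper's body presses on something with over 40 N, if the wrist force passes 120 N, or if a joint passes its speed limit or range.

## Working session

There is one attempt and no reset: what is moved stays moved. The work goes in short steps, Python scripts to look and compute and a tool call to move; the robot and the scene stay as the last step left them, time stands still between calls to the robot, and variables do not carry over. Pictures are saved under pics/ and viewed, at most 10 in all, crops included, and the job is handed in when it is done.

Besides the shell and the picture viewer there is one more tool, called after "Request:" as a command line: name --argument value ..., lists and objects as JSON in quotes. carry_out: Moves the arm, as the interface text tells. Its arguments: {"type":"object","properties":{"rows":{"type":"array","items":{"type":"object","properties":{"fingers":{"type":"number"},"offset":{"type":"array","items":{"type":"number"}},"rot":{"type":"array","items":{"type":"number"}}}}},"newtons":{"type":"number"}},"required":["rows"]}

```bash
mkdir -p pics; python3 - <<'E'
from station import ctrl, optics
import cv2,numpy as np
o=ctrl.get_obs();print({k:np.round(o[k],3).tolist() for k in o})
for n in("top","side"):
    cv2.imwrite(f"pics/{n}0.png",optics.capture(n))
    c=optics.get_calibration(n);print(n,c)
E
```

```text
{'time': 0.0, 'joint_pos': [66.382, 20.263, 93.628, 0.002, 66.188, -0.139], 'qd': [0.03, 0.012, -0.004, 0.023, 0.039, 0.013], 'effort': [0.001, -59.386, -33.421, 0.07, 0.024, -0.0], 'eef_pos': [0.249, 0.573, 0.214], 'tcp_rot': [[-0.917, 0.398, -0.001], [0.398, 0.917, -0.001], [0.0, -0.001, -1.0]], 'contact_force': [-0.112, -0.213, 0.63], 'ft_torque': [-0.017, 0.018, 0.009], 'grip_force': 0.0, 'finger_gap': 1.003}
top {'mtx': array([[410.05464437,   0.        , 278.626965  ],
       [  0.        , 410.05464437, 210.99028115],
       [  0.        ,   0.        ,   1.        ]]), 'k1': 0.03587334611653578, 'camera_from_world': array([[-7.78249233e-04, -9.99994345e-01, -3.27171435e-03,
        -5.89038890e-02],
       [-9.94266108e-01,  1.12363177e-03, -1.06928216e-01,
         4.93330717e-01],
       [ 1.06931287e-01,  3.16973790e-03, -9.94261360e-01,
         1.23839985e+00],
       [ 0.00000000e+00,  0.00000000e+00,  0.00000000e+00,
         1.00000000e+00]])}
side {'mtx': array([[389.51691008,   0.        , 275.80875469],
       [  0.        , 389.51691008, 209.9573685 ],
       [  0.        ,   0.        ,   1.        ]]), 'k1': -0.07281297701071876, 'camera_from_world': array([[ 0.8451531 , -0.53451163,  0.00368102, -0.42536468],
       [-0.28532463, -0.45694836, -0.8424892 ,  0.18308096],
       [ 0.45200231,  0.71098208, -0.53870066,  0.90002152],
       [ 0.        ,  0.        ,  0.        ,  1.        ]])}
```

View pics/top0.png

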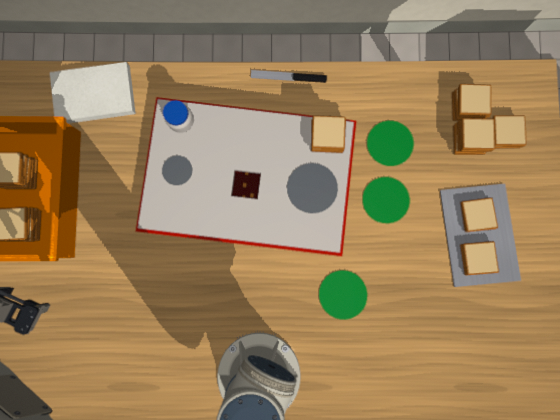

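View pics/side0.png

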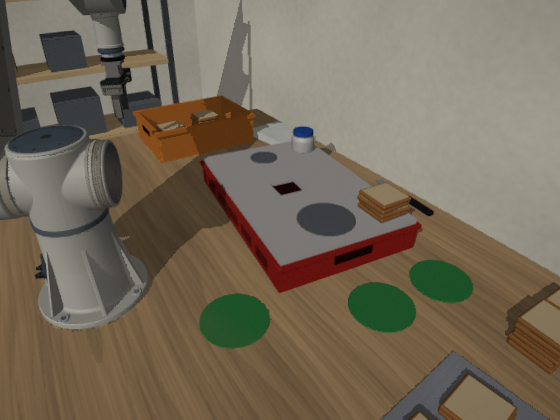

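The top view shows the cover at about (312,188), the opening at (246,185), the small plate at (177,170) and the bread at (328,133). The green discs lie on the table, off the board. Next I'll segment these for positions.

```bash
cat > h.py <<'E'
from station import ctrl, optics
import cv2,numpy as np
def world(c,uv,z):
    K,k=c["mtx"],c["k1"]; T=c["camera_from_world"]
    # drawn = ray*(1+k1 r^2)
    p=cv2.undistortPoints(np.float64(uv).reshape(-1,1,2),K,np.array([k,0,0,0,0.]),).reshape(-1,2)
    d=np.c_[p,np.ones(len(p))]@T[:3,:3]; o=-T[:3,:3].T@T[:3,3]
    return (o+d*((z-o[2])/d[:,2])[:,None])[:,:2]
def blob(mask,seed,c,z):
    n,l=cv2.connectedComponents(mask.astype(np.uint8)); m=(l==l[seed[1],seed[0]])&mask
    cs,_=cv2.findContours(m.astype(np.uint8),cv2.RETR_EXTERNAL,cv2.CHAIN_APPROX_NONE)
    return world(c,max(cs,key=cv2.contourArea).reshape(-1,2),z)
def disc(w):
    (x,y),r=cv2.fitEllipse(np.float32(w*1000))[:2]; return x,y,r
E
python3 - <<'E'
from h import *
im=cv2.imread("pics/top0.png"); c=optics.get_calibration("top")
for p in [(312,188),(177,170),(246,185),(270,220),(246,195),(236,185)]: print(p,im[p[1],p[0]])
b,g,r=[im[...,i].astype(int) for i in range(3)]
gr=im.max(2)
board=int(im[220,270].max())
dark=(gr<board*0.77)&(abs(r-b)<35)
print("cover",disc(blob(dark,(312,188),c,.093)))
print("small",disc(blob(dark,(177,170),c,.093)))
print("open",cv2.minAreaRect(np.float32(1000*blob(gr<board*0.6,(246,185),c,.09))))
E
```

```text
(312, 188) [104 101  97]
(177, 170) [100  96  92]
(246, 185) [18 37 70]
(270, 220) [178 185 192]
(246, 195) [ 8 10 46]
(236, 185) [10 14 48]
cover (555.7394409179688, -156.7799072265625, (146.86460876464844, 148.43295288085938))
small (609.1691284179688, 240.73782348632812, (87.21129608154297, 88.40193176269531))
open ((566.132568359375, 37.81428527832031), (78.49811553955078, 76.26864624023438), 83.1944351196289)
```

Request:
carry_out --rows '[{"fingers": 1,"offset": [-33,-31.5,0],"rot": [0,0,0]},{"fingers": 1,"offset": [-33,-31.5,0],"rot": [0,0,0]},{"fingers": 1,"offset": [-33,-31.5,0],"rot": [0,0,0]},{"fingers": 1,"offset": [-33,-31.5,0],"rot": [0,0,0]},{"fingers": 1,"offset": [-33,-31.5,0],"rot": [0,0,0]}]' --newtons 20

```text
time: 0.6
eef_pos: [0.3378, 0.3613, 0.2143]
tcp_rot: [[-0.917, 0.398, -0.0], [0.398, 0.917, -0.0], [0.0, -0.0, -1.0]]
contact_force: [1.3, -0.7, -1.1]
finger_gap: 0.587
grip_force: 0.0
```

Request:
carry_out --rows '[{"fingers": 1,"offset": [-33,-31.5,0],"rot": [0,0,0]},{"fingers": 1,"offset": [-33,-31.5,0],"rot": [0,0,0]},{"fingers": 1,"offset": [-33,-31.5,0],"rot": [0,0,0]},{"fingers": 1,"offset": [-33,-31.5,0],"rot": [0,0,0]},{"fingers": 1,"offset": [-33,-31.5,0],"rot": [0,0,0]}]'

```text
time: 1.1
eef_pos: [0.4264, 0.151, 0.2146]
tcp_rot: [[-0.917, 0.398, 0.0], [0.398, 0.917, 0.0], [-0.0, 0.0, -1.0]]
contact_force: [0.2, -0.2, -0.4]
finger_gap: 0.154
grip_force: 0.0
```

Request:
carry_out --rows '[{"fingers": 1,"offset": [-33,-31.5,0],"rot": [0,0,0]},{"fingers": 1,"offset": [-33,-31.5,0],"rot": [0,0,0]},{"fingers": 1,"offset": [-33,-31.5,0],"rot": [0,0,0]},{"fingers": 1,"offset": [-33,-31.5,0],"rot": [0,0,0]},{"fingers": 1,"offset": [-33,-31.5,0],"rot": [0,0,0]}]'

```text
time: 1.6
eef_pos: [0.515, -0.0593, 0.2144]
tcp_rot: [[-0.917, 0.399, -0.0], [0.399, 0.917, 0.0], [0.0, 0.0, -1.0]]
contact_force: [1.1, 0.9, -1.4]
finger_gap: 0.008
grip_force: 0.0
```

Request:
carry_out --rows '[{"fingers": 1,"offset": [-33,-31.5,0],"rot": [0,0,0]},{"fingers": 1,"offset": [-33,-31.5,0],"rot": [0,0,0]},{"fingers": 1,"offset": [-11,-11,0],"rot": [0,0,0]},{"fingers": 1,"offset": [0,0,0],"rot": [0,0,0]},{"fingers": 1,"offset": [0,0,0],"rot": [0,0,0]}]'

```text
time: 2.1
eef_pos: [0.5551, -0.1551, 0.2141]
tcp_rot: [[-0.917, 0.399, -0.001], [0.399, 0.917, 0.001], [0.002, 0.0, -1.0]]
contact_force: [-0.6, 0.5, -0.4]
finger_gap: 0.005
grip_force: 0.0
```

```bash
python3 - <<'E'
from h import *
o=ctrl.get_obs();print(o["eef_pos"],o["contact_force"],o["finger_gap"],o["time"])
c=optics.get_calibration("wrist");im=optics.capture("wrist");cv2.imwrite("pics/w1.png",im);np.save("w1.npy",c,allow_pickle=True)
def px(w):
    T=c["camera_from_world"];p=cv2.projectPoints(np.float64([w]),cv2.Rodrigues(T[:3,:3])[0],T[:3,3],c["mtx"],np.array([c["k1"],0,0,0.]))[0].ravel();return p.round()
print(px([.556,-.157,.093]),px([.566,.038,.09]))
E
```

```text
[ 0.55512718 -0.15506304  0.21405976] [-0.6176497  0.4859251 -0.394317 ] 0.00516526743958679 2.1
[276. 212.] [507. 127.]
```

View pics/w1.png

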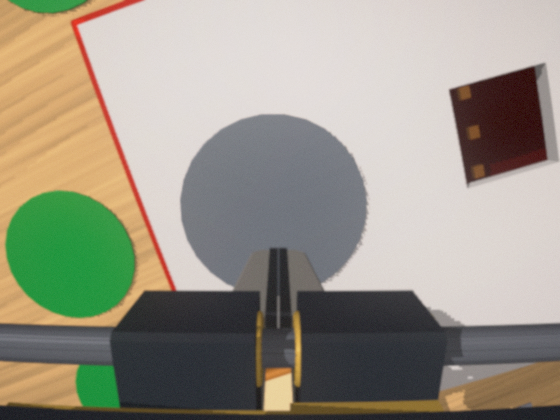

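The wrist view shows the cover centred at about (275,207), and the opening with corners near (450,90), (545,65), (557,161) and (468,187).

```bash
python3 - <<'E'
from h import *
from scipy.optimize import least_squares
c=np.load("w1.npy",allow_pickle=True).item();im=cv2.imread("pics/w1.png")
q=world(c,[(449,90),(545,64),(557,161),(468,187)],.09);print(q.mean(0),np.linalg.norm(q-np.roll(q,1,0),axis=1))
gr=im.max(2); m=(gr<150).astype(np.uint8)
pts=[]
for a in np.radians(np.arange(150,390,3)):  # upper side and flanks
    for r in range(60,130):
        u,v=275+r*np.cos(a),205+r*np.sin(a)
        if gr[int(v),int(u)]>145: pts.append((u,v));break
w=world(c,pts,.093);w=w[np.array(pts)[:,1]<235]
s=least_squares(lambda p:np.hypot(*(w-p[:2]).T)-p[2],[.556,-.157,.075],loss="soft_l1",f_scale=.001);print(s.x,len(w),np.abs(s.fun).max())
o=ctrl.get_obs();R=np.array(o["tcp_rot"]);
print("to cover, tool mm",R.T@(np.r_[s.x[:2],.093]-o["eef_pos"])*1000)
E
```

```text
[0.56520307 0.03701132] [0.07853599 0.0792352  0.07792909 0.0775037 ]
[ 0.55413352 -0.15827121  0.07459184] 73 0.0010547212025284192
to cover, tool mm [ -0.70359129  -3.80292259 121.27022355]
```

Request:
carry_out --rows '[{"fingers": 1,"offset": [-1,-3,40],"rot": [0,0,0]},{"fingers": 1,"offset": [0,0,40],"rot": [0,0,0]},{"fingers": 1,"offset": [0,0,25],"rot": [0,0,0]},{"fingers": 1,"offset": [0,0,8],"rot": [0,0,0]},{"fingers": 1,"offset": [0,0,0],"rot": [0,0,0]}]'

```text
time: 2.65
eef_pos: [0.5549, -0.1577, 0.1011]
tcp_rot: [[-0.918, 0.397, -0.002], [0.397, 0.918, 0.001], [0.002, -0.0, -1.0]]
contact_force: [-0.4, 0.2, 0.8]
finger_gap: 0.004
grip_force: 0.0
```

Request:
carry_out --rows '[{"fingers": 1,"offset": [0,0,2],"rot": [0,0,0]},{"fingers": 1,"offset": [0,0,2],"rot": [0,0,0]},{"fingers": 1,"offset": [0,0,2],"rot": [0,0,0]},{"fingers": 1,"offset": [0,0,0],"rot": [0,0,0]}]'

```text
time: 3.05
eef_pos: [0.5558, -0.1591, 0.096]
tcp_rot: [[-0.917, 0.398, 0.001], [0.398, 0.917, -0.0], [-0.001, 0.0, -1.0]]
contact_force: [1.3, 0.7, -0.5]
finger_gap: 0.006
grip_force: 0.0
```

Request:
carry_out --rows '[{"fingers": 1,"offset": [0,0,1],"rot": [0,0,0]},{"fingers": 1,"offset": [0,0,1],"rot": [0,0,0]},{"fingers": 1,"offset": [0,0,0],"rot": [0,0,0]}]'

```text
time: 3.35
eef_pos: [0.5556, -0.1591, 0.0935]
tcp_rot: [[-0.917, 0.399, -0.0], [0.399, 0.917, 0.0], [0.0, -0.0, -1.0]]
contact_force: [-0.1, 0.2, 0.1]
finger_gap: 0.002
grip_force: 0.0
```

Request:
carry_out --rows '[{"fingers": 1,"offset": [0,0,1],"rot": [0,0,0]},{"fingers": 1,"offset": [0,0,0],"rot": [0,0,0]}]'

```text
time: 3.55
eef_pos: [0.556, -0.1592, 0.0934]
tcp_rot: [[-0.917, 0.398, 0.001], [0.398, 0.917, -0.0], [-0.001, 0.0, -1.0]]
contact_force: [-2.1, -0.6, 7.7]
finger_gap: 0.0
grip_force: 4.0
```

Request:
carry_out --rows '[{"fingers": 1,"offset": [0,0,0.2],"rot": [0,0,0]},{"fingers": 1,"offset": [0.7,2,0],"rot": [0,0,0]},{"fingers": 1,"offset": [1.5,4,0],"rot": [0,0,0]},{"fingers": 1,"offset": [1.5,4,0],"rot": [0,0,0]},{"fingers": 1,"offset": [1.5,4,0],"rot": [0,0,0]}]'

```text
time: 4.05
eef_pos: [0.5576, -0.1447, 0.0934]
tcp_rot: [[-0.917, 0.398, 0.002], [0.398, 0.917, -0.001], [-0.003, -0.0, -1.0]]
contact_force: [-1.4, -1.6, 6.2]
finger_gap: 0.003
grip_force: 3.4
```

Request:
carry_out --rows '[{"fingers": 1,"offset": [1.9,5,0.1],"rot": [0,0,0]},{"fingers": 1,"offset": [2.6,7,0.1],"rot": [0,0,0]},{"fingers": 1,"offset": [2.6,7,0],"rot": [0,0,0]},{"fingers": 1,"offset": [2.6,7,0],"rot": [0,0,0]},{"fingers": 1,"offset": [2.6,7,0],"rot": [0,0,0]}]'

```text
time: 4.55
eef_pos: [0.5596, -0.1094, 0.0934]
tcp_rot: [[-0.917, 0.398, 0.003], [0.398, 0.917, -0.001], [-0.003, -0.0, -1.0]]
contact_force: [-0.1, -2.0, 8.9]
finger_gap: 0.006
grip_force: 4.1
```

```bash
cat > look.py <<'E'
from h import *
import sys
o=ctrl.get_obs();print(o["eef_pos"],o["contact_force"])
c=optics.get_calibration("wrist");im=optics.capture("wrist");cv2.imwrite(f"pics/{sys.argv[1]}.png",im);np.save(sys.argv[1]+".npy",c,allow_pickle=True)
E
python3 look.py w2
```

```text
[ 0.5596485  -0.10937212  0.09337888] [-0.12609963 -1.96881036  8.85315366]
```

View pics/w2.png

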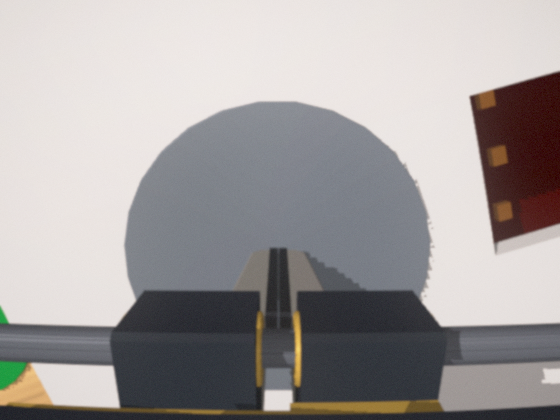

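The cover follows, still centred under the fingers (column about 278), so I'll keep sliding.

Request:
carry_out --rows '[{"fingers": 1,"offset": [2.95,8,0],"rot": [0,0,0]},{"fingers": 1,"offset": [2.95,8,0],"rot": [0,0,0]},{"fingers": 1,"offset": [2.95,8,0],"rot": [0,0,0]},{"fingers": 1,"offset": [2.95,8,0],"rot": [0,0,0]},{"fingers": 1,"offset": [2.95,8,0],"rot": [0,0,0]}]'

```text
time: 5.1
eef_pos: [0.5621, -0.0667, 0.0934]
tcp_rot: [[-0.917, 0.398, 0.003], [0.398, 0.917, -0.001], [-0.003, 0.0, -1.0]]
contact_force: [-1.1, -2.6, 7.6]
finger_gap: 0.01
grip_force: 4.2
```

Request:
carry_out --rows '[{"fingers": 1,"offset": [2.95,8,0.1],"rot": [0,0,0]},{"fingers": 1,"offset": [2.95,8,0],"rot": [0,0,0]},{"fingers": 1,"offset": [2.95,8,0],"rot": [0,0,0]},{"fingers": 1,"offset": [2.95,8,0],"rot": [0,0,0]},{"fingers": 1,"offset": [2.95,8,0],"rot": [0,0,0]}]'

```text
time: 5.6
eef_pos: [0.5646, -0.024, 0.0934]
tcp_rot: [[-0.917, 0.398, 0.003], [0.398, 0.917, -0.001], [-0.003, 0.0, -1.0]]
contact_force: [-0.6, -2.5, 10.3]
finger_gap: 0.005
grip_force: 4.7
```

Request:
carry_out --rows '[{"fingers": 1,"offset": [2.95,8,0],"rot": [0,0,0]},{"fingers": 1,"offset": [2.95,8,0],"rot": [0,0,0]},{"fingers": 1,"offset": [2.95,8,0],"rot": [0,0,0]},{"fingers": 1,"offset": [2.2,6,0],"rot": [0,0,0]},{"fingers": 1,"offset": [0,0,0],"rot": [0,0,0]}]'

```text
time: 6.1
eef_pos: [0.5664, 0.0088, 0.0934]
tcp_rot: [[-0.917, 0.398, 0.003], [0.398, 0.917, 0.0], [-0.003, 0.002, -1.0]]
contact_force: [0.3, 2.7, 8.8]
finger_gap: 0.006
grip_force: 4.7
```

```bash
python3 look.py w3;python3 - <<'E'
from h import *
im=optics.capture("top");cv2.imwrite("pics/t3.png",im);cv2.imwrite("pics/t3w3.png",cv2.hconcat([cv2.imread("pics/w3.png")[:,:400],cv2.resize(im[90:260,140:360],None,fx=1.8,fy=420/170)]))
E
```

```text
[0.56644707 0.00879596 0.09339274] [0.32230395 2.65582615 8.81029106]
```

View pics/t3w3.png

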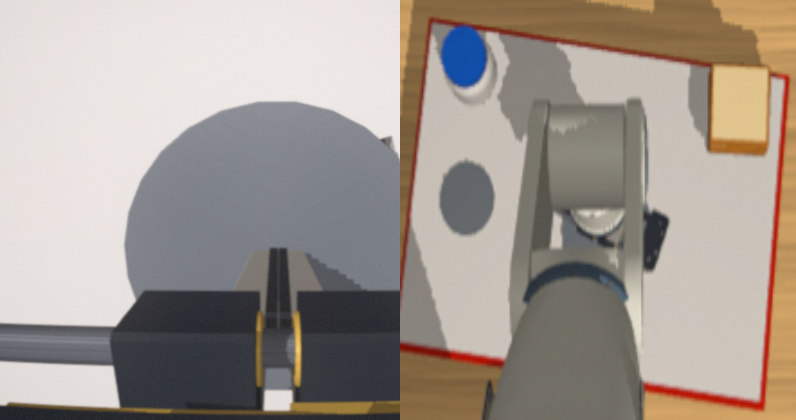

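The cover is still centred on the fingertips, and one corner of the opening is left at about (388,138). I'll fit the cover's centre and compute what remains.

```bash
cat > fit.py <<'E'
from h import *
import sys
from scipy.optimize import least_squares
n=sys.argv[1];c=np.load(n+".npy",allow_pickle=True).item();im=cv2.imread(f"pics/{n}.png")
gr=im.max(2).astype(int);pts=[]
for a in np.radians(np.arange(170,325,3)):
    for r in range(90,220):
        u,v=278+r*np.cos(a),240+r*np.sin(a)
        if gr[int(v),int(u)]>150: pts.append((u,v));break
w=world(c,pts,.093)
s=least_squares(lambda p:np.hypot(*(w-p[:2]).T)-.075,[.56,0],loss="soft_l1",f_scale=.001)
o=ctrl.get_obs();R=np.array(o["tcp_rot"])
print(s.x,np.abs(s.fun).mean(),"tcp",o["eef_pos"],"remaining tool mm",(R.T@np.r_[np.array([.5656,.0374])-s.x,0]*1000).round(1))
E
python3 fit.py w2; python3 fit.py w3
```

```text
[ 0.55899163 -0.10880056] 0.0005819227782413855 tcp [0.56645778 0.00866968 0.09340435] remaining tool mm [5.220e+01 1.367e+02 1.000e-01]
[0.56565206 0.00962616] 0.000518579130064973 tcp [0.56645778 0.00866968 0.09340435] remaining tool mm [11.1 25.5  0. ]
```

Request:
carry_out --rows '[{"fingers": 1,"offset": [2,5,0],"rot": [0,0,0]},{"fingers": 1,"offset": [3,7,0],"rot": [0,0,0]},{"fingers": 1,"offset": [3,7,0],"rot": [0,0,0]},{"fingers": 1,"offset": [3,6.5,0],"rot": [0,0,0]},{"fingers": 1,"offset": [0,0,0],"rot": [0,0,0]}]'

```text
time: 6.7
eef_pos: [0.5665, 0.0366, 0.0934]
tcp_rot: [[-0.917, 0.398, 0.003], [0.398, 0.917, 0.001], [-0.003, 0.002, -1.0]]
contact_force: [-0.3, 3.2, 9.4]
finger_gap: 0.002
grip_force: 4.6
```

Request:
carry_out --rows '[{"fingers": 1,"offset": [0,0,0],"rot": [0,0,0]}]'

```text
time: 6.8
eef_pos: [0.5665, 0.0365, 0.0934]
tcp_rot: [[-0.917, 0.398, 0.003], [0.398, 0.917, 0.001], [-0.002, 0.002, -1.0]]
contact_force: [-0.1, 3.2, 9.1]
finger_gap: 0.002
grip_force: 4.6
```

```bash
python3 look.py w4;python3 fit.py w4
```

```text
[0.56652083 0.03651071 0.09342802] [-0.10988693  3.15411271  9.12037347]
[0.56579149 0.03716576] 0.0006288943081409522 tcp [0.56648972 0.0364772  0.09338942] remaining tool mm [ 0.3  0.1 -0. ]
```

View pics/w4.png

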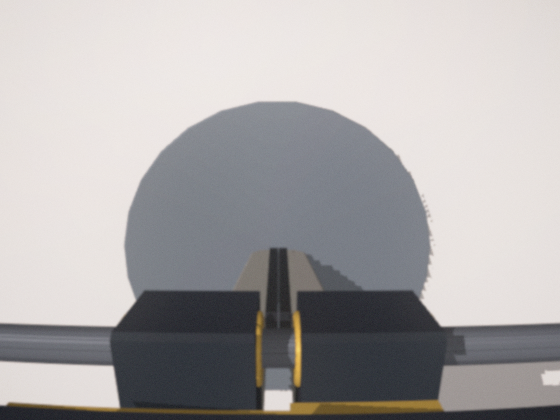

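The cover hides the opening completely and is centred to about 0.3 mm. Now I'll lift off and retreat for a check.

Request:
carry_out --rows '[{"fingers": 1,"offset": [0,0,-2],"rot": [0,0,0]},{"fingers": 1,"offset": [0,0,-20],"rot": [0,0,0]},{"fingers": 1,"offset": [0,0,-40],"rot": [0,0,0]},{"fingers": 1,"offset": [0,0,-40],"rot": [0,0,0]},{"fingers": 1,"offset": [0,0,-20],"rot": [0,0,0]}]'

```text
time: 7.35
eef_pos: [0.5662, 0.0358, 0.2174]
tcp_rot: [[-0.917, 0.398, 0.004], [0.398, 0.917, 0.0], [-0.003, 0.002, -1.0]]
contact_force: [0.2, 1.1, -0.7]
finger_gap: 0.004
grip_force: 0.0
```

Request:
carry_out --rows '[{"fingers": 1,"offset": [33,31,0],"rot": [0,0,0]},{"fingers": 1,"offset": [33,31,0],"rot": [0,0,0]},{"fingers": 1,"offset": [33,31,0],"rot": [0,0,0]},{"fingers": 1,"offset": [33,31,0],"rot": [0,0,0]},{"fingers": 1,"offset": [33,31,0],"rot": [0,0,0]}]'

```text
time: 7.85
eef_pos: [0.4744, 0.2451, 0.2141]
tcp_rot: [[-0.917, 0.399, 0.0], [0.399, 0.917, -0.0], [-0.0, -0.0, -1.0]]
contact_force: [-0.7, 0.1, 0.0]
finger_gap: 0.008
grip_force: 0.0
```

Request:
carry_out --rows '[{"fingers": 1,"offset": [33,31,0],"rot": [0,0,0]},{"fingers": 1,"offset": [33,31,0],"rot": [0,0,0]},{"fingers": 1,"offset": [33,31,0],"rot": [0,0,0]},{"fingers": 1,"offset": [33,31,0],"rot": [0,0,0]},{"fingers": 1,"offset": [33,31,0],"rot": [0,0,0]}]'

```text
time: 8.35
eef_pos: [0.3848, 0.4531, 0.214]
tcp_rot: [[-0.917, 0.398, 0.0], [0.398, 0.917, -0.0], [-0.0, -0.0, -1.0]]
contact_force: [1.2, -1.0, -1.0]
finger_gap: 0.006
grip_force: 0.0
```

Request:
carry_out --rows '[{"fingers": 1,"offset": [0,0,0],"rot": [0,0,0]},{"fingers": 1,"offset": [0,0,0],"rot": [0,0,0]}]'

```text
time: 8.55
eef_pos: [0.3852, 0.4519, 0.2136]
tcp_rot: [[-0.918, 0.396, -0.0], [0.396, 0.918, -0.001], [-0.0, -0.001, -1.0]]
contact_force: [-0.5, -0.4, 0.8]
finger_gap: 0.006
grip_force: 0.0
```

```bash
python3 - <<'E'
from h import *
im=optics.capture("top");cv2.imwrite("pics/t5.png",im);c=optics.get_calibration("top")
b,r=im[...,0].astype(int),im[...,2].astype(int);gr=im.max(2)
dark=(gr<148)&(abs(r-b)<35)
print("cover",disc(blob(dark,(246,183),c,.093)),"small",disc(blob(dark,(177,170),c,.093)),ctrl.get_obs()["time"])
E
```

```text
cover (566.3758544921875, 38.89750289916992, (146.8508758544922, 148.20053100585938)) small (609.1691284179688, 240.73782348632812, (87.21129608154297, 88.40193176269531)) 8.6
```

View pics/t5.png

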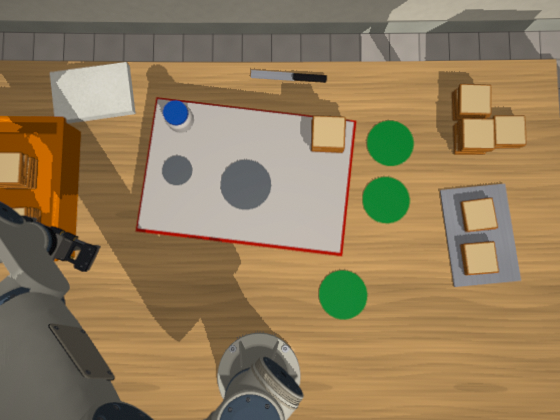

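The top view shows the cover at about (246,184), fully hiding the opening and within about 1 mm of where its centre was measured. The small plate and the bread have not moved.

```bash
python3 -c "
from station import ctrl
print(ctrl.finish_job())"
```

```text
the job is handed in; nothing more can be done
None
```

The large cover lies flat over the opening, hiding all of it and centred to about 1 mm; the small cover and the bread were left where they were, and the job was handed in at 8.6 s.

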